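# Fasten the last quarter-turn stud on the dough roller's cover

### The arm

A 6-joint arm with a two-finger parallel gripper is mounted at the origin on the work surface; the furniture and walls round the work are solid. World frame = base frame: x ahead of the robot, y to its left, z up, the work surface at z = 0. Lengths are in m, angles in degrees, forces in N, time in s.
With the tool pointing down it reaches from about 0.4 to 0.825 m from the base axis. Payload 7 kg.
Tool frame: the origin (TCP) lies where the fingers leave the gripper's body, on its centre line; the fingertips stand 66 mm ahead of it and the grasp point (between the pads) lies 47 mm ahead of it; z points along the fingers, y is the direction in which the jaws open and shut (so a half turn about z gives the same grasp; the last joint's range is limited). The gripper opens to 88 mm and grips with 3 to 60 N. Pads are 19 mm wide; open, the fingers measure 130 mm over their backs; the gripper's body (78 mm by 193 mm) begins 47 mm behind the grasp point.
Start: joints at [16.507, 20.546, 0.682, 0, -70.136, -16.507], TCP at [0.675, -0, 0.292] pointing down, gripper open.
Joint ranges: [-176.03, 176.03], [-82.01, 121.73], [-58.28, 71.71], [-173.87, 95.51], [-174.79, -0.11], [-173.66, 173.66]. Speed limits (degrees/s): [136.94, 136.94, 172.46, 180, 180, 180].

### API

Orientations are given as [roll, pitch, yaw] about the fixed x, y, z axes, in that order (R = Rz(yaw) Ry(pitch) Rx(roll)).
In Python, from plant import get_obs, snapshot, close_job gives the robot as it stands.
- The arm moves only by the tool play_rows, never from a script. Its argument "series" is a list of rows, each a list of 5 numbers: the opening in per cent of the stroke, from 0 (shut) to 100 (fully open), then the shift along the tool's x, y, z in m, then the turn about the tool's z in degrees. In form: [[jaw, dx, dy, dz, spin], ...]. A call has 1 to 10 rows; each row is the pose to reach, as a shift and turn from the pose commanded when the call began, along the tool's axes at that moment; what a row does not reach only later rows make up. A row lasts 1/10 s, in which the tool goes at most 50 mm and 8.59 degrees, less where a joint would pass 70% of its speed; a pose out of reach is approached as far as the arm can. A call with a gripper value outside its range is refused whole. The fingers move at their own pace and stop on an object; the grip force is fixed at half the most. Time passes only in rows, so rows that repeat a pose let the fingers close. It gives the time, the measured TCP pose, the force and the opening at its end, in the units of the state.
- get_obs(): the state, without advancing time (a new reading comes with each control period).
- snapshot(name): name is "scene" or "side" or "wrist"; returns a dict with "frame" (480x640x3 uint8, red, green, blue), "z_map" (480x640 float32, m along the optical axis (not along the pixel's ray), 0 where there is no reading), "mtx" (3x3 intrinsics, pixels), "camera_from_world" (4x4, takes a point from world to camera coordinates); the wrist camera has in their place "tool_from_camera" (4x4, takes a point from camera to tool coordinates, whose origin is the TCP and whose axes are the flange's). Camera axes: x right, y up, looking along -z (the intrinsics and any distortion apply to the point x, -y, -z); pixel columns grow to the right and rows downward; lengths in m; the calibration is good to about 2 mm. A picture is of the moment at which its call begins: read the wrist's pose just before it.
- close_job(): hands the job in, once; it reports no verdict.
The state is a dict: "clock": time; "joint_pos": joint angles; "qvel": joint speeds; "tau": joint torques, N m; "tool_pos": TCP position; "orientation": TCP orientation; "force": force on the tool from outside, world axes, zero at the start; "moment": the same for the moment, N m; "opening": finger opening in m.
Only numpy, scipy, OpenCV 4.12 (cv2) and the standard library are available. Lean on these libraries where they do the work, as an engineer would, in place of code of your own. Each camera call takes 0.05 s, during which the arm holds its last target.

### The job

The metal cover of the bench dough roller is held by three blue winged quarter-turn studs in a row; one of them is still undone, standing higher than the other two with its red neck showing and its wing across the row. Turn that stud clockwise (seen from above) until its wing lies along the row like the others, press it down so that it drops fully home into its catch, and let go of it.

Things in the scene. Friction and masses are not known exactly. Their poses are not given: they have to be found in the camera images.
- loose_stud (a point): centre of the undone stud's blue wing (42 mm long, 14 thick, 28 tall, coin slot along its top), on the stud's axis; the wing's top is 14 mm above it, the top of the steel flange below the wing (38 mm across, 4 mm thick) 14 mm below it. z up, x along the wing, y across its 14 mm: pinch along y. Moves with the stud; 111 mm above the table at the start, 103 mm when home.
- stud_turn (a joint): turn of the undone stud, rad, growing clockwise seen from above: 0 = wing square across the row, 1.57 = wing along the row and in line with the yellow marks on its collar. Starts at 0.05 to 0.4; stops at 0 and 1.64; takes about 0.05 N m. Only within 0.2 rad of 1.57 can it drop; elsewhere ledges hold it up.
- stud_drop (a joint): how far the undone stud has sunk, m: 0 = standing proud, 0.008 = fully home, its flange 1 mm above its collar. Once in line it goes down under about 4 N, pushed from above or by the grip on the wing, and stays where it is left; once down it cannot turn out of its catch.
- machine: bench dough roller, fixed: white case 105 x 270 mm, aluminium cover on top 74 mm above the table; two steel rollers behind, lower than the cover. Origin on the table under the middle of the stud row; y along the row, x towards the rollers. Studs at y = -90, 0, +90 mm in dark collars 50 mm across, 10 mm high; the undone one is any of the three, the other two are fastened and immovable.

How it is judged:
By the outcome, as a careful person would: the job done as asked, in the order asked, and still so for the second after the job is handed in, with the robot touching nothing.
It also fails if it takes over 32 s, if anything falls off the work surface, if the arm or the gripper's body presses on something with over 40 N, if the wrist force passes 120 N, or if a joint passes its speed limit or range.

## Working session

There is one attempt and no reset: what is moved stays moved. The work goes in short steps, Python scripts to look and compute and a tool call to move; the robot and the scene stay as the last step left them, time stands still between calls to the robot, and variables do not carry over. Pictures are saved under pics/ and viewed, and the job is handed in when it is done.

Besides the shell and the picture viewer there is one more tool, called after "Request:" as name(argument=value, ...), one argument or row to a line, values as JSON. play_rows: Moves the arm, as the interface text tells. Its arguments: {"type":"object","properties":{"series":{"type":"array"}},"required":["series"]}

```bash
mkdir -p pics
python3 - <<'E'
from plant import *
import cv2,numpy as np
o=get_obs();print({k:np.round(v,3) for k,v in o.items()})
for n in ["scene","wrist"]:
    s=snapshot(n);cv2.imwrite(f"pics/{n}1.png",s["frame"][:,:,::-1]);np.savez(f"{n}1.npz",**s)
    print(n,[ (k,np.round(v,3).tolist()) for k,v in s.items() if k not in("frame","z_map")])
E
```

```text
{'clock': np.float64(0.0), 'joint_pos': array([ 1.6508e+01,  2.0592e+01,  6.3400e-01, -2.1000e-02, -7.0136e+01,
       -1.6507e+01]), 'qvel': array([-0.038,  0.03 , -0.021,  0.019, -0.045,  0.035]), 'tau': array([-1.0000e-03, -5.8273e+01,  2.9306e+01,  6.9970e+00,  7.0000e-03,
       -0.0000e+00]), 'tool_pos': array([ 0.675, -0.   ,  0.291]), 'orientation': array([ 1.79904e+02, -8.00000e-03, -9.00060e+01]), 'force': array([ 0.085, -0.159, -0.608]), 'moment': array([ 0.005,  0.002, -0.038]), 'opening': np.float64(0.088)}
scene [('mtx', [[453.841, 0.0, 325.301], [0.0, 453.841, 235.284], [0.0, 0.0, 1.0]]), ('camera_from_world', [[-0.895, -0.446, 0.002, 0.411], [0.256, -0.509, 0.822, -0.293], [-0.365, 0.736, 0.57, -0.612], [0.0, 0.0, 0.0, 1.0]])]
wrist [('mtx', [[414.201, 0.0, 316.257], [0.0, 414.201, 246.566], [0.0, 0.0, 1.0]]), ('tool_from_camera', [[-0.0, 0.953, 0.302, 0.083], [1.0, 0.001, -0.001, -0.001], [-0.001, 0.302, -0.953, -0.093], [0.0, 0.0, 0.0, 1.0]])]
```

View pics/scene1.png

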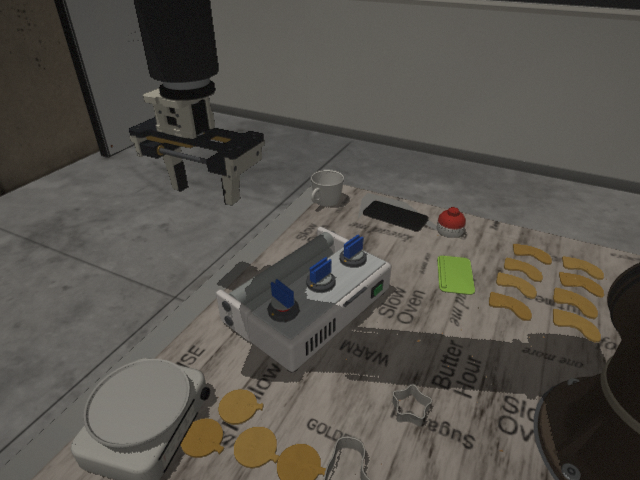

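View pics/wrist1.png

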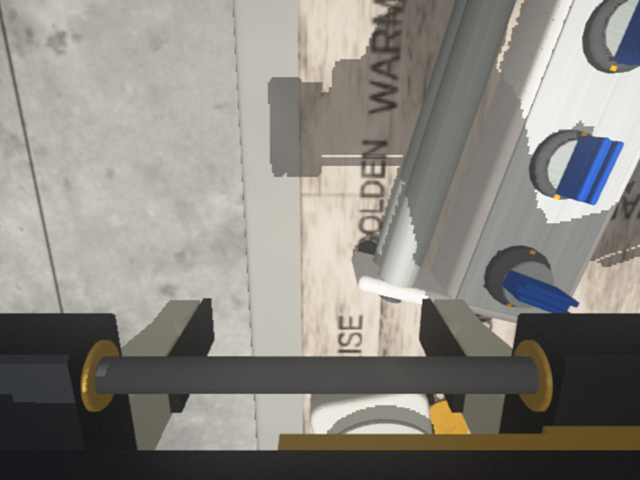

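The scene view shows three blue studs at (282,293), (320,270) and (353,247). The nearest one, at (282,293) and at (540,290) in the wrist view, looks turned differently and taller, so I'll measure all three.

```bash
cat > h.py <<'E'
import numpy as np,cv2
from scipy.spatial.transform import Rotation as R
def cloud(s,o=None):
    z=s["z_map"].astype(float);K=s["mtx"];v,u=np.indices(z.shape)
    P=np.stack([(u-K[0,2])/K[0,0]*z,-(v-K[1,2])/K[1,1]*z,-z],-1)
    if "camera_from_world" in s: T=np.linalg.inv(s["camera_from_world"])
    else:
        W=np.eye(4);W[:3,:3]=R.from_euler("xyz",o["orientation"],degrees=True).as_matrix();W[:3,3]=o["tool_pos"];T=W@s["tool_from_camera"]
    return P@T[:3,:3].T+T[:3,3]
def blobs(s,o=None,mn=60):
    W=cloud(s,o);h=cv2.cvtColor(s["frame"],cv2.COLOR_RGB2HSV)
    m=((h[...,0]>105)&(h[...,0]<130)&(h[...,1]>150)&(h[...,2]>50)&(s["z_map"]>0)).astype(np.uint8)
    n,l,st,c=cv2.connectedComponentsWithStats(m)
    for i in range(1,n):
        if st[i,4]<mn: continue
        p=W[l==i];zt=np.percentile(p[:,2],98);t=p[p[:,2]>zt-.004]
        r=cv2.minAreaRect((t[:,:2]*1000).astype(np.float32))
        bx=cv2.boxPoints(r);e=[bx[1]-bx[0],bx[2]-bx[1]];e=max(e,key=np.linalg.norm)
        print("px",c[i].round(),st[i,4],"ztop",zt.round(4),"n",len(t),"ctr mm",np.round(r[0],1),"size",np.round(r[1],1),"long axis deg",np.degrees(np.arctan2(e[1],e[0])).round(1)%180,"mean",p.mean(0).round(4))
E
python3 - <<'E'
from h import *
from plant import *
o=get_obs()
for n in["scene","wrist"]: print(n);blobs(dict(np.load(n+"1.npz")),o)
s=snapshot("side");np.savez("side1.npz",**s);cv2.imwrite("pics/side1.png",s["frame"][:,:,::-1]);blobs(s)
E
```

```text
scene
px [352. 246.] 220 ztop 0.1181 n 77 ctr mm [ 469.4 -132.9] size [41.5 13.3] long axis deg 75.3 mean [ 0.4691 -0.1264  0.109 ]
px [319. 270.] 320 ztop 0.1181 n 109 ctr mm [491.9 -44.4] size [41.8 15. ] long axis deg 76.4 mean [ 0.4917 -0.0415  0.1079]
px [282. 293.] 371 ztop 0.1264 n 118 ctr mm [513.4  41.5] size [13.7 41.3] long axis deg 157.8 mean [0.5114 0.0449 0.1167]
wrist
px [594. 171.] 634 ztop 0.1182 n 480 ctr mm [497.6 -49.2] size [40.2  6.4] long axis deg 75.6 mean [ 0.4965 -0.0486  0.1154]
px [605. 174.] 394 ztop 0.1183 n 388 ctr mm [489.2 -47.2] size [40.5  5.3] long axis deg 76.9 mean [ 0.4895 -0.0469  0.1168]
px [541. 295.] 1347 ztop 0.1259 n 684 ctr mm [516.6  38.2] size [13.7 41. ] long axis deg 159.3 mean [0.5194 0.0358 0.1205]
px [337. 250.] 268 ztop 0.119 n 89 ctr mm [ 467.9 -132.3] size [38.6 12.9] long axis deg 78.7 mean [ 0.4678 -0.128   0.1097]
px [304. 280.] 329 ztop 0.1195 n 101 ctr mm [491.3 -44.9] size [36.7 13.2] long axis deg 74.4 mean [ 0.4901 -0.0412  0.1099]
px [267. 310.] 412 ztop 0.127 n 143 ctr mm [513.4  40.9] size [13.3 39.4] long axis deg 159.5 mean [0.5109 0.0437 0.1179]
```

View pics/side1.png

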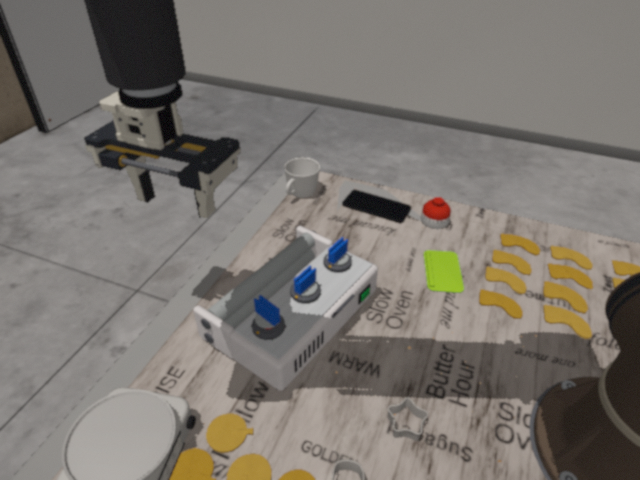

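The undone stud is near (0.515, 0.040), with its wing top at z = 0.126 and its wing at about 158.5°. The row runs at about 75.7°, so the turn needed is about 83°. Next I'll move above it with the jaws part-closed and look again.

Request:
play_rows(
  series=[
    [100,-0.005,0.02,0.005,-8],
    [45,-0.01,0.04,0.01,-16],
    [45,-0.015,0.06,0.015,-24],
    [45,-0.02,0.08,0.02,-32],
    [45,-0.025,0.1,0.025,-40],
    [45,-0.03,0.12,0.03,-48],
    [45,-0.035,0.14,0.035,-56],
    [45,-0.04,0.16,0.04,-64],
    [45,-0.04,0.16,0.04,-68.5],
    [45,-0.04,0.16,0.04,-68.5],
  ],
)

```text
clock: 1.15
tool_pos: [0.5145, 0.0401, 0.2523]
orientation: [-180.0, -0.0, -21.4]
force: [0.1, 1.0, 0.5]
opening: 0.0396
```

Run:
```python
from h import *
from plant import *
for i in range(2):
    o=get_obs();s=snapshot("wrist")
print(o["clock"],o["tool_pos"].round(4),o["orientation"].round(2),o["force"].round(1),o["opening"],o["qvel"].round(1));blobs(s,o);cv2.imwrite("pics/wrist2.png",s["frame"][:,:,::-1])
```

```text
1.2 [0.515  0.0401 0.2523] [-1.7999e+02 -1.0000e-02 -2.1580e+01] [ 0.1  0.2 -0.3] 0.03948259227347057 [-0.3  0.6  0.7  0.   0.  -1.7]
px [613. 226.] 1073 ztop 0.1183 n 692 ctr mm [ 473.1 -127.2] size [26.6 13.7] long axis deg 74.4 mean [ 0.4727 -0.1269  0.1148]
px [472. 240.] 381 ztop 0.1181 n 123 ctr mm [496.9 -51.7] size [26.2  4.3] long axis deg 76.8 mean [ 0.4936 -0.0497  0.113 ]
px [472. 251.] 387 ztop 0.1182 n 387 ctr mm [489.1 -46.5] size [39.9  3.9] long axis deg 75.1 mean [ 0.4891 -0.0468  0.1169]
```

View pics/wrist2.png

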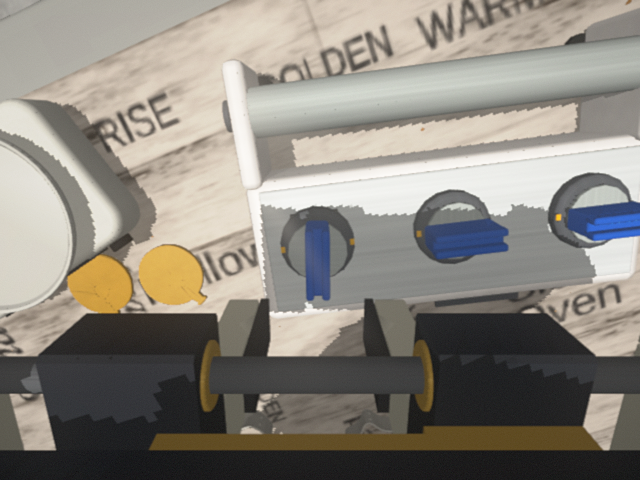

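The wrist view shows the loose stud at (318,260), centred between the jaws and with its wing square to them. My filter missed it because it's in the gripper's shadow, so I'll measure again with a looser threshold.

```bash
sed -i 's/h\[...,2\]>50/h[...,2]>25/' h.py
python3 - <<'E'
from h import *
from plant import *
o=get_obs();s=snapshot("wrist")
print(o["clock"],o["tool_pos"].round(4),o["orientation"].round(2));blobs(s,o)
print(cv2.cvtColor(s["frame"],cv2.COLOR_RGB2HSV)[240:280:10,318])
E
```

```text
1.25 [0.5152 0.0401 0.2523] [-1.7999e+02 -1.0000e-02 -2.1640e+01]
px [614. 226.] 1067 ztop 0.1182 n 695 ctr mm [ 473.  -127.3] size [26.4 14. ] long axis deg 76.7 mean [ 0.4728 -0.127   0.1149]
px [473. 240.] 387 ztop 0.1181 n 137 ctr mm [497.3 -50.7] size [26.   4.1] long axis deg 73.1 mean [ 0.4938 -0.0499  0.1132]
px [472. 251.] 385 ztop 0.1184 n 385 ctr mm [488.9 -46.7] size [39.9  4.4] long axis deg 74.1 mean [ 0.4891 -0.0469  0.117 ]
[[111 137 132]
 [112 134 129]
 [113 118 130]
 [113 112 130]]
```

```bash
sed -i 's/h\[...,1\]>150/h[...,1]>95/' h.py
python3 - <<'E'
from h import *
from plant import *
o=get_obs();s=snapshot("wrist")
print(o["clock"],o["tool_pos"].round(4),o["orientation"].round(2));blobs(s,o,200)
E
```

```text
1.3 [0.5153 0.04   0.2522] [-180.     -0.    -21.64]
px [606. 221.] 2244 ztop 0.118 n 810 ctr mm [ 472.8 -127.5] size [27.  14.2] long axis deg 75.3 mean [ 0.4748 -0.1265  0.1092]
px [465. 239.] 2520 ztop 0.118 n 1176 ctr mm [493.4 -47.7] size [41.5 14.3] long axis deg 75.5 mean [ 0.4955 -0.0467  0.1111]
px [317. 260.] 1709 ztop 0.1259 n 977 ctr mm [516.1  38.7] size [13.1 41.9] long axis deg 158.0 mean [0.5187 0.0379 0.1214]
```

The wing is at about (0.516, 0.039) and 158°, and the tool is at (0.515, 0.040) and 158.4°, so they're aligned. I'll go straight down until the fingertips are 3–4 mm above the flange.

Request:
play_rows(
  series=[
    [45,0,0,0.02,0],
    [45,0,0,0.04,0],
    [45,0,0,0.06,0],
    [45,0,0,0.07,0],
    [45,0,0,0.08,0],
    [45,0,0,0.085,0],
    [45,0,0,0.085,0],
    [45,0,0,0.085,0],
  ],
)

```text
clock: 2.15
tool_pos: [0.5153, 0.0401, 0.1677]
orientation: [-180.0, -0.0, -21.5]
force: [0.5, -0.9, 0.1]
opening: 0.0395
```

Run:
```python
from h import *
from plant import *
o=get_obs();s=snapshot("wrist")
print(o["clock"],o["tool_pos"].round(4),o["orientation"].round(2),o["force"].round(1),o["opening"]);blobs(s,o,200);cv2.imwrite("pics/wrist3.png",s["frame"][:,:,::-1])
s=snapshot("scene");cv2.imwrite("pics/scene3.png",cv2.resize(s["frame"][200:380,180:420,::-1],None,fx=3,fy=3))
```

```text
2.15 [0.5153 0.0401 0.1677] [-1.7998e+02 -4.0000e-02 -2.1500e+01] [ 0.5 -0.9  0.1] 0.039472037688380396
px [540. 295.] 5703 ztop 0.1182 n 2146 ctr mm [508.2 -36.5] size [78.9 21.6] long axis deg 49.6 mean [ 0.4975 -0.0479  0.1101]
px [318. 315.] 3053 ztop 0.1261 n 1544 ctr mm [529.   34.2] size [13.6 36.6] long axis deg 159.2 mean [0.5266 0.035  0.1209]
```

View pics/wrist3.png

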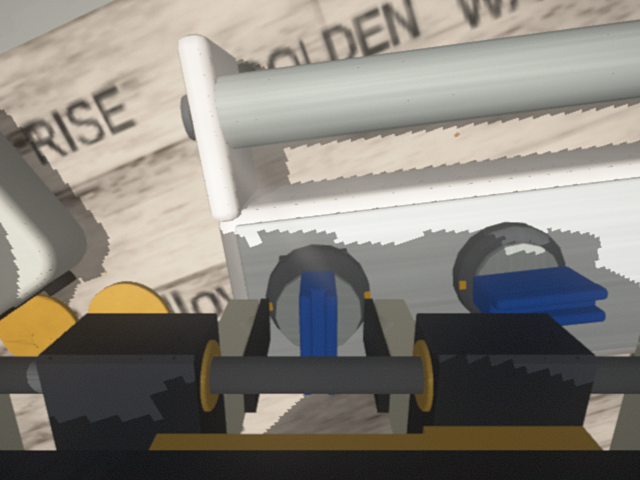

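View pics/scene3.png

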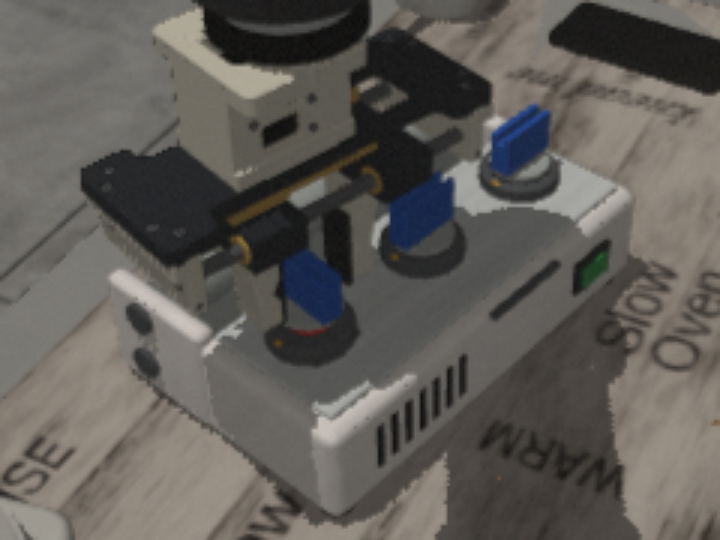

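The jaws straddle the wing, which is at (318,330) in the wrist view, and nothing is touching. Closing now.

Request:
play_rows(
  series=[
    [20,0,0,0,0],
    [0,0,0,0,0],
    [0,0,0,0,0],
    [0,0,0,0,0],
    [0,0,0,0,0],
  ],
)

```text
clock: 2.75
tool_pos: [0.5148, 0.0397, 0.1673]
orientation: [180.0, 0.0, -21.5]
force: [-0.5, -2.4, 2.4]
opening: 0.0132
```

Run:
```python
from h import *
from plant import *
o=get_obs();print(o["clock"],o["tool_pos"].round(4),o["orientation"].round(2),o["force"].round(1),o["moment"].round(2),o["opening"])
```

```text
2.75 [0.5148 0.0397 0.1673] [ 1.7996e+02  1.0000e-02 -2.1490e+01] [-0.5 -2.4  2.4] [-0.94  0.34  0.09] 0.01322551081054815
```

The opening is 13 mm, so the wing is held and the force is low. I'll turn it clockwise halfway and check.

Request:
play_rows(
  series=[
    [0,0,0,0,5],
    [0,0,0,0,10],
    [0,0,0,0,15],
    [0,0,0,0,20],
    [0,0,0,0,25],
    [0,0,0,0,30],
    [0,0,0,0,35],
    [0,0,0,0,40],
    [0,0,0,0,40],
    [0,0,0,0,40],
  ],
)

```text
clock: 3.75
tool_pos: [0.5149, 0.0398, 0.1672]
orientation: [180.0, -0.0, -61.4]
force: [-0.9, -2.1, 2.4]
opening: 0.0141
```

Run:
```python
from h import *
from plant import *
o=get_obs();s=snapshot("wrist");print(o["clock"],o["tool_pos"].round(4),o["orientation"].round(2),o["force"].round(1),o["moment"].round(2),o["opening"]);blobs(s,o,200);cv2.imwrite("pics/wrist4.png",s["frame"][:,:,::-1])
```

```text
3.75 [0.5149 0.0398 0.1672] [ 1.7999e+02 -1.0000e-02 -6.1360e+01] [-0.9 -2.1  2.4] [-0.88  0.27 -0.01] 0.014058046561889035
px [625.  12.] 759 ztop 0.1038 n 160 ctr mm [ 476.7 -115.2] size [2.3 9.4] long axis deg 171.6 mean [ 0.4763 -0.1151  0.0964]
px [488. 160.] 7318 ztop 0.118 n 3651 ctr mm [493.4 -48. ] size [41.7 14.5] long axis deg 75.6 mean [ 0.4951 -0.0484  0.1115]
px [316. 314.] 3260 ztop 0.1261 n 1630 ctr mm [522.4  26.7] size [14.3 36.3] long axis deg 118.4 mean [0.5212 0.0289 0.1204]
```

View pics/wrist4.png

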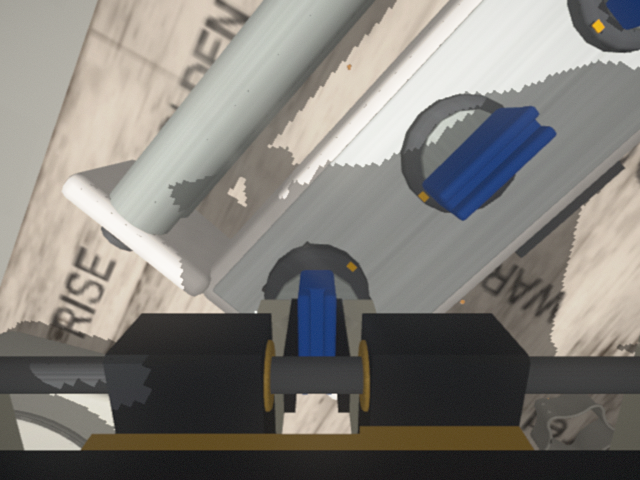

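The wing now sits at 118.4° and is turning with the grip. The row is at 75.6°, measured on the neighbouring stud's wing, so 43° remains.

Request:
play_rows(
  series=[
    [0,0,0,0,5],
    [0,0,0,0,10],
    [0,0,0,0,15],
    [0,0,0,0,20],
    [0,0,0,0,25],
    [0,0,0,0,30],
    [0,0,0,0,36],
    [0,0,0,0,43],
    [0,0,0,0,43],
    [0,0,0,0,43],
  ],
)

```text
clock: 4.8
tool_pos: [0.5152, 0.0399, 0.1673]
orientation: [-180.0, -0.0, -104.2]
force: [0.5, -3.3, 0.9]
opening: 0.0138
```

Run:
```python
from h import *
from plant import *
o=get_obs();s=snapshot("wrist");print(o["clock"],o["tool_pos"].round(4),o["orientation"].round(2),o["force"].round(1),o["moment"].round(2),o["opening"]);blobs(s,o,200);cv2.imwrite("pics/wrist5.png",s["frame"][:,:,::-1])
```

```text
4.8 [0.5152 0.0399 0.1673] [-179.98   -0.   -104.24] [ 0.5 -3.3  0.9] [-1.23 -0.25 -0.07] 0.01380077390378279
px [318.  86.] 5542 ztop 0.1181 n 3640 ctr mm [493. -48.] size [41.4 13.8] long axis deg 75.3 mean [ 0.4928 -0.0489  0.1148]
px [316. 314.] 3269 ztop 0.1261 n 1642 ctr mm [512.3  25.9] size [36.  14.3] long axis deg 76.4 mean [0.5128 0.0279 0.1204]
```

View pics/wrist5.png

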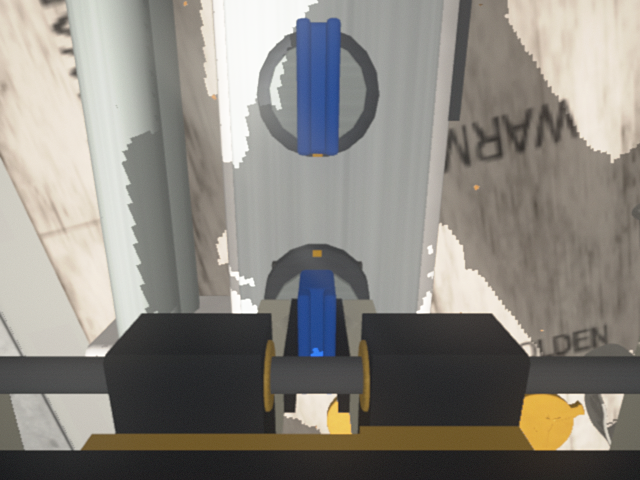

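The wing at (316,314) now lines up with the yellow mark at (317,253) and the next wing at (318,86). Pressing down with the grip.

Request:
play_rows(
  series=[
    [0,0,0,0.002,0],
    [0,0,0,0.004,0],
    [0,0,0,0.006,0],
    [0,0,0,0.008,0],
    [0,0,0,0.009,0],
    [0,0,0,0.009,0],
    [0,0,0,0.009,0],
  ],
)

```text
clock: 5.55
tool_pos: [0.5152, 0.0399, 0.1591]
orientation: [-180.0, -0.0, -104.4]
force: [-3.3, -4.5, 13.1]
opening: 0.0136
```

Run:
```python
from h import *
from plant import *
o=get_obs();s=snapshot("wrist");print(o["clock"],o["tool_pos"].round(4),o["orientation"].round(2),o["force"].round(1),o["moment"].round(2),o["opening"]);blobs(s,o,200)
```

```text
5.55 [0.5152 0.0399 0.1591] [-1.7996e+02 -1.0000e-02 -1.0445e+02] [-3.3 -4.5 13.1] [-1.6   1.18  0.04] 0.013633862294380867
px [317.  84.] 6269 ztop 0.118 n 4166 ctr mm [493.  -48.1] size [41.5 13.7] long axis deg 75.7 mean [ 0.4928 -0.0489  0.1148]
px [316. 314.] 3269 ztop 0.118 n 1618 ctr mm [512.3  25.9] size [36.5 14.3] long axis deg 76.1 mean [0.5128 0.0279 0.1123]
```

The top is now at 0.118, the same as its neighbours, and 13 N of reaction shows it's at the stop. I'll press a little more, ease off, open and retreat.

Request:
play_rows(
  series=[
    [0,0,0,0.001,0],
    [0,0,0,0.001,0],
    [0,0,0,0.0,0],
    [45,0,0,-0.0005,0],
    [45,0,0,-0.0005,0],
    [45,0,0,-0.0005,0],
    [45,0,0,-0.0005,0],
    [45,0,0,-0.0005,0],
  ],
)

```text
clock: 6.4
tool_pos: [0.5149, 0.0401, 0.1584]
orientation: [180.0, -0.0, -104.5]
force: [-1.1, 0.0, 0.6]
opening: 0.039
```

Request:
play_rows(
  series=[
    [45,0,0,-0.01,0],
    [45,0,0,-0.03,0],
    [45,0,0,-0.05,0],
    [45,0,0,-0.07,0],
    [45,0,0,-0.09,0],
    [45,0,0,-0.11,0],
    [45,0,0,-0.11,0],
    [45,0,0,-0.11,0],
  ],
)

```text
clock: 7.2
tool_pos: [0.515, 0.0401, 0.2695]
orientation: [-179.9, 0.1, -104.5]
force: [-0.4, 0.7, -0.7]
opening: 0.0396
```

Run:
```python
from h import *
from plant import *
o=get_obs();s=snapshot("wrist");print(o["clock"],o["tool_pos"].round(4),o["orientation"].round(2),o["force"].round(1),o["opening"]);blobs(s,o,200);cv2.imwrite("pics/wrist6.png",s["frame"][:,:,::-1])
s=snapshot("scene");blobs(s);cv2.imwrite("pics/scene6.png",cv2.resize(s["frame"][200:380,180:420,::-1],None,fx=3,fy=3))
```

```text
7.2 [0.515  0.0401 0.2695] [-1.7994e+02  7.0000e-02 -1.0451e+02] [-0.4  0.7 -0.7] 0.039607621789449425
px [316.  98.] 1843 ztop 0.1181 n 1234 ctr mm [493.  -48.1] size [40.7 13.2] long axis deg 75.9 mean [ 0.4928 -0.0485  0.1148]
px [317. 245.] 1407 ztop 0.1179 n 798 ctr mm [515.3  38.4] size [41.3 13.3] long axis deg 75.7 mean [0.5145 0.0358 0.1133]
px [353. 246.] 307 ztop 0.1177 n 106 ctr mm [ 468.9 -132.4] size [40.9 15.4] long axis deg 73.4 mean [ 0.4691 -0.1303  0.1064]
px [320. 270.] 366 ztop 0.118 n 121 ctr mm [492.  -46.3] size [42.  15.5] long axis deg 76.4 mean [ 0.4911 -0.0427  0.1069]
px [282. 297.] 451 ztop 0.118 n 154 ctr mm [514.7  41. ] size [42.5 15.3] long axis deg 75.0 mean [0.5131 0.0435 0.1072]
```

View pics/wrist6.png

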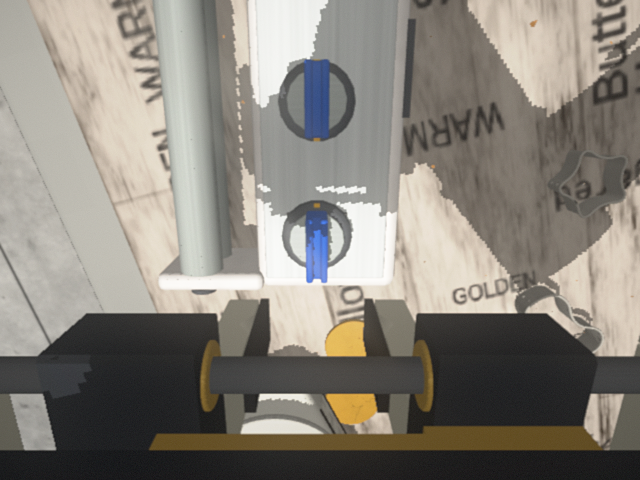

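View pics/scene6.png

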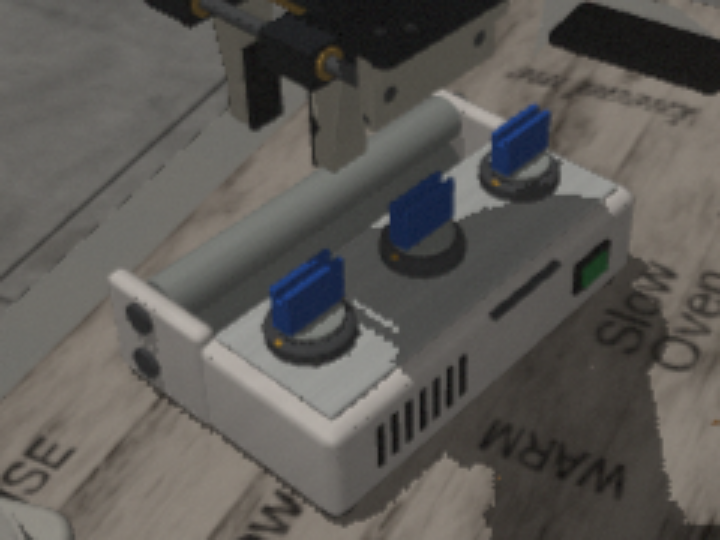

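In both views the three wings line up at equal height (0.118 m), no red neck shows, and the gripper is clear. Handing in.

```bash
python3 -c "
from plant import *
print(close_job())"
```

```text
the job is handed in; nothing more can be done
None
```

The stud is fastened, and I handed the job in about 7.3 s into the 32 s allowed. I gripped the undone stud (the one at the +y end of the row), turned it about 83° clockwise and pressed it down 8 mm. I then let go and moved up about 110 mm.

- **Turn:** the wing reads 75.0–75.7°, against about 75.7° for the row, and it lines up with its yellow mark.
- **Drop:** its top is at 0.118 m, the same as the other two studs. No red neck shows, and about 13 N of resistance at the bottom showed it had reached its stop.
- **Release:** the gripper is open, clear of everything, and reads almost no force.
- **Disagreements:** no check failed. The scene and wrist cameras differed by up to 3 mm sideways on the stud's position, slightly more than the stated 2 mm, and this did not affect the grip.

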